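# Open the ratchet clamp to free a cassette window insert

## Robot

A 6-joint arm with a two-finger parallel gripper is mounted at the origin on the work surface. World frame = base frame: x ahead of the robot, y to its left, z up, the work surface at z = 0. Lengths are in m, angles in rad, forces in N, time in s.
With the tool pointing down it reaches from about 0.275 to 0.775 m from the base axis. Payload 14.6 kg.
Tool frame: the origin (TCP) lies at the very end of the fingers, on their centre line; the grasp point (between the pads) lies 19 mm behind it (arm.pinch_z is the distance from the TCP to the grasp point, in m); z points along the fingers, y is the direction in which the jaws open and shut (so a half turn about z gives the same grasp; the last joint's range is limited). The gripper opens to 85 mm and grips with 20 to 120 N. Pads are 22 mm wide; open, the fingers measure 114 mm over their backs; the gripper's body (76 mm by 85 mm) begins 54 mm behind the grasp point. The pads swing forward as they close: fully open they stand 13 mm farther back than shut.
Start: joints at [0.971, 0.263, -0.048, 1.259, 0, 1.415], TCP at [0.226, 0.474, 0.231] pointing down, gripper open.
Joint ranges: [-2.65, 2.65], [-0.89, 1.7], [-1.18, 1.37], [-2.13, 2.11], [-1.35, 1.29], [-3.14, 3.14]. Speed limits (rad/s): [1.89, 1.89, 2.57, 2.79, 3.14, 3.14].

## Interface

Orientations are given as a 3x3 rotation matrix whose columns are the frame's x, y, z axes.
In Python, from station import arm gives the robot as it stands.
- The arm moves only by the shell command python3 -m jog 'ROWS'. ROWS is JSON, a list of rows, each a list of 5 numbers: the shift along the tool's x, y, z in units of 50 mm (1.0 is 50 mm), then the turn about the tool's z in rad, then the finger opening in mm, from 0 to 85.4. A call has 1 to 5 rows; each row shifts and turns the commanded pose from where the row before left it, along the tool's axes as they then stand; what a row does not reach is not made up. A row lasts 1/10 s, in which the tool goes at most 50 mm and 8.59 degrees, less where a joint would pass 70% of its speed; a pose out of reach is approached as far as the arm can. A call is refused whole if a number of a shift passes 1 or a number of a turn 0.15, either way. A call with a gripper value outside its range is refused whole. The fingers move at their own pace and stop on an object; the grip force is fixed at half the most. Time passes only in rows, so rows that do not move let the fingers close. It gives the time, the measured TCP pose, the force and the opening at its end, in the units of the state.
- arm.state(): the state, without advancing time (a new reading comes with each control period).
- arm.get_image(name): name is "scene" or "top" or "wrist"; returns the picture (480x640x3 uint8, red, green, blue); there is no depth.
- arm.camera_info(name): a dict with "intrinsics" (3x3 intrinsics, pixels), "rvec" (rotation vector, rad) and "tvec" (3), from world to camera coordinates, as OpenCV has them. Camera axes: x right, y down, z forward; pixel columns grow to the right and rows downward; lengths in m; the calibration is good to about 2 mm. The wrist camera is an equidistant fisheye: a pixel r from the principal point sees the ray r / f radians off the axis. A picture is of the moment at which its call begins: read the wrist's pose just before it. camera_info takes no time and is no camera call; for the wrist camera it gives the pose at the moment of the call.
- arm.finish_job(): hands the job in, once; it reports no verdict.
The state is a dict: "time": time; "joint_positions": joint angles; "dq": joint speeds; "joint_efforts": joint torques, N m; "tool_pos": TCP position; "tool_rot": TCP orientation; "force": force on the tool from outside, world axes, zero at the start; "ft_torque": the same for the moment, N m; "grip_width": finger opening in m.
Only numpy, scipy, OpenCV 4.12 (cv2) and the standard library are available. Lean on these libraries where they do the work, as an engineer would, in place of code of your own. Each camera call takes 0.05 s, during which the arm holds its last target. There are 200 camera calls.

## Task

Open the ratchet clamp so that the cassette window insert can be taken out later: with the fingertips press the release key on the sliding jaw fully down (it stays down), then push the jaw back along its bar, away from the insert, until it is fully open against the end stop. Leave the insert lying where it is on the clamp's bed and pick nothing up; the other things on the counter stay where they are. Finish clear of everything.

Things in the scene. Friction and masses are not known exactly. Their poses are not given: they have to be found in the camera images.
- clamp: Ratchet clamp screwed down on the counter; origin on the counter under its middle, its x axis runs along the steel bar in the direction in which the sliding jaw opens, z up. From -x to +x: a low fixed jaw (x -128 to -106 mm, 36 mm high, 76 mm wide), a bed 20 mm high on which the window insert lies (x to -60 mm), the toothed bar (28 mm wide, 30 mm high over the teeth) and the end stop (x 133 to 155 mm, 64 mm wide, 42 mm high).
- jaw (a joint): Sliding jaw, position along the bar in m: 0 is shut, 0.12 is fully open against the end stop. It starts at 0.003 to 0.038. While the release key is up the ratchet holds it (with up to 8 mm of play between teeth; a shove over about 60 N would strip past the teeth); with the key down it slides freely with a friction of about 3 N and stays where it is left.
- jaw_face (a point): Point at the middle of the sliding jaw's push face, 50 mm above the counter. The face is the side towards the fixed jaw (looking along the clamp's -x) of an upright aluminium plate 64 mm wide, 14 mm thick, from 24 to 74 mm above the counter. Axes as the clamp's. The point is at clamp x = -60 mm plus the jaw value. Behind the plate (towards +x) is the jaw's carriage, 56 mm wide, its top 46 mm above the counter, its end 72 mm behind the face.
- release (a joint): Ratchet release key, how far it is pressed down, in m: 0 is up (ratchet locked), 0.008 is fully down (released). It moves with about 5 N and stays down when let go.
- release_top (a point): Middle of the top of the release key, a black ribbed rectangular key (30 mm along the bar, 36 mm across) on top of the jaw's carriage, 48 mm behind the push face; its top is 63 mm above the counter when up, 55 mm when down. It rides along with the jaw. Axes as the clamp's.
- insert: Smoke-tinted clear cassette window insert, 36 mm (along the bar) x 62 mm x 5 mm, lying loose on the clamp's bed, its top 25 mm above the counter; origin at the centre of its underside.
- tire: Black rubber idler tire, a ring 34 mm across and 9 mm high, loose on the counter beside the clamp; origin at the centre of its underside.
- wheel: Grooved steel idler wheel, 30 mm across and 16 mm high with its hub, loose beside the clamp; origin at the centre of its underside.
- knob: Dark brown bakelite knob, 34 mm across the skirt and 20 mm high, loose beside the clamp; origin at the centre of its underside.
- cassette: Grey cassette shell, 64 x 100 x 11 mm, lying flat; origin at the centre of its underside.
- jar: Amber screw jar with steel lid, 52 mm across and 62 mm high; origin at the centre of its underside.
- screwdriver: Screwdriver 160 mm long lying on the counter, blade towards its +x; about 30 mm high.
Mind the look-alikes: they are no part of the job. Leave any red look-alike of the insert alone.

How it is judged:
By the outcome, as a careful person would: the job done as asked, in the order asked, and still so for the second after the job is handed in, with the robot touching nothing.
It also fails if it takes over 42 s, if anything falls off the work surface, if the arm or the gripper's body presses on something with over 40 N, if the wrist force passes 120 N, or if a joint passes its speed limit or range.

## Working session

There is one attempt and no reset: what is moved stays moved. The work goes in short steps, Python scripts to look and compute and a shell command to move; the robot and the scene stay as the last step left them, time stands still between calls to the robot, and variables do not carry over. Pictures are saved under pics/ and viewed, about 8 in all and at most 12, crops included, and the job is handed in when it is done.

```bash
ls; mkdir -p pics
python3 - <<'E'
from station import arm
import cv2,numpy as np
np.set_printoptions(precision=4,suppress=True)
for n in("scene","top"):
    im=arm.get_image(n);cv2.imwrite(f"pics/{n}0.png",im[:,:,::-1])
    c=arm.camera_info(n);R=cv2.Rodrigues(np.array(c["rvec"]))[0]
    print(n,np.array(c["intrinsics"]).tolist(),"pos",-R.T@np.array(c["tvec"]),"fwd",R[2])
s=arm.state();print(s["time"],s["tool_pos"],s["tool_rot"],s["force"],s["grip_width"])
E
```

```text
pics
scene [[527.5280215213554, 0.0, 317.73200060997425], [0.0, 527.5280215213554, 239.912707736931], [0.0, 0.0, 1.0]] pos [ 1.1583 -0.2599  0.8897] fwd [-0.5818  0.206  -0.7868]
top [[586.9514587533642, 0.0, 309.90624130743254], [0.0, 586.9514587533642, 244.47406725503217], [0.0, 0.0, 1.0]] pos [ 0.2889 -0.0077  1.2766] fwd [ 0.1863 -0.0199 -0.9823]
0.1 [0.2258 0.4737 0.2309] [[-0.9027  0.4303 -0.0005]
 [ 0.4303  0.9027 -0.0008]
 [ 0.0001 -0.0009 -1.    ]] [-0.2618 -0.2456 -0.8905] 0.08532039146754389
```

View pics/scene0.png

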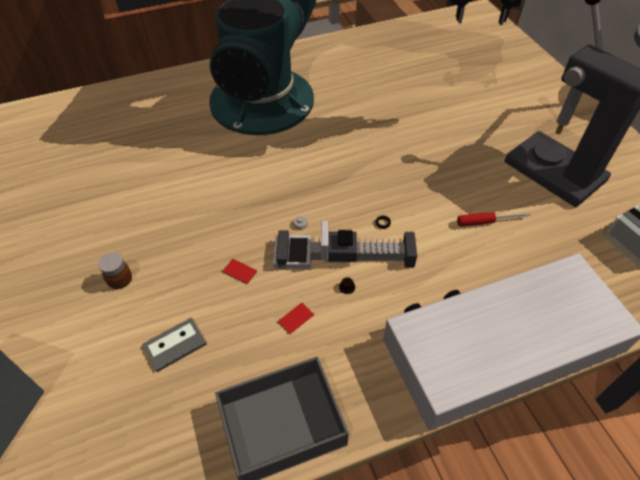

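View pics/top0.png

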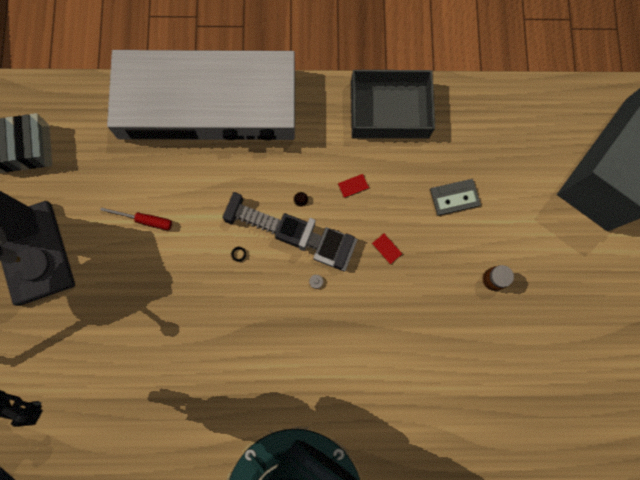

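The scene view shows the clamp with its fixed jaw at (283,248), plate at (325,240), key at (345,238) and end stop at (410,249). In the top view the end stop is at (233,208), the plate at (307,232) and the fixed jaw at (347,252). Two red look-alikes lie beside it. I'll enlarge both.

Run:
```python
import cv2,numpy as np
a=cv2.imread("pics/scene0.png")[205:305,260:430];b=cv2.imread("pics/top0.png")[180:290,210:370]
f=lambda i:cv2.resize(i,None,fx=4.5,fy=4.5,interpolation=cv2.INTER_CUBIC)
a=f(a);b=f(b);print(a.shape,b.shape)
cv2.imwrite("pics/c1.png",a);cv2.imwrite("pics/c2.png",b)
```

```text
(450, 765, 3) (495, 720, 3)
```

View pics/c1.png

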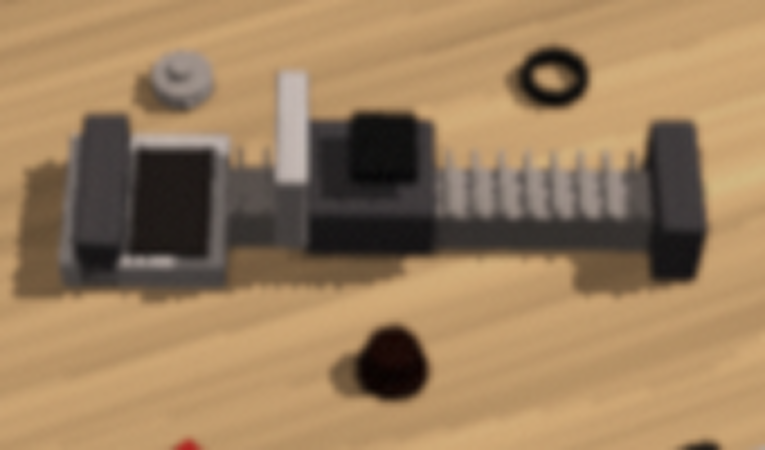

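View pics/c2.png

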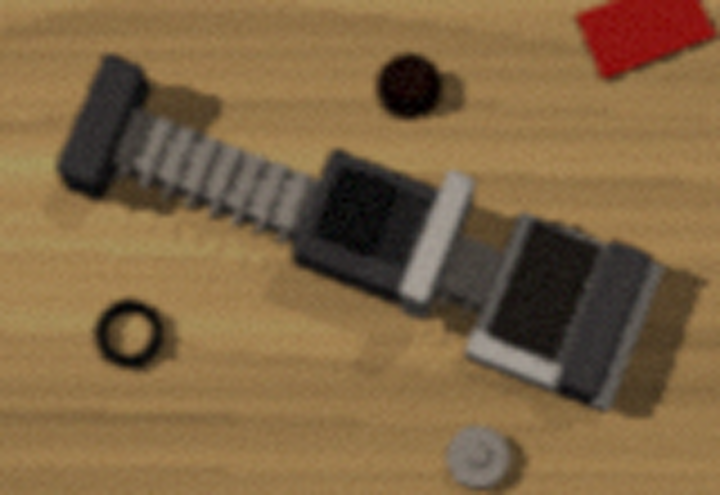

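Scene crop, top-face centres: end stop (679,175), plate (291,128), key (384,140), fixed jaw (104,181). The top crop gives the stop at (102,122), plate (438,237), key (358,210) and fixed jaw (606,321). The dark smoky plate on the bed is the insert, and the red ones off to the side are the look-alikes. The knob, tire and wheel are loose beside the clamp.

```bash
cat > h.py <<'E'
import cv2,numpy as np
from station import arm
np.set_printoptions(precision=4,suppress=True)
def ray(n,u,v):
    c=arm.camera_info(n);R=cv2.Rodrigues(np.array(c["rvec"]))[0];K=np.array(c["intrinsics"])
    return -R.T@np.array(c["tvec"]),R.T@np.linalg.solve(K,[u,v,1.])
def plane(n,u,v,z):
    o,d=ray(n,u,v);return (o+d*(z-o[2])/d[2])
E
python3 - <<'E'
from h import *
S={"stop":(679,175,.042),"plate":(291,128,.074),"key":(384,140,.063),"fix":(104,181,.036),"knob":(392,350,.015),"tire":(554,76,.009),"wheel":(182,75,.014)}
T={"stop":(102,122),"plate":(438,237),"key":(358,210),"fix":(606,321),"knob":(409,86),"tire":(130,333),"wheel":(478,456)}
P={}
for k,(u,v,z) in S.items():
    a=plane("scene",260+u/4.5,205+v/4.5,z);b=plane("top",210+T[k][0]/4.5,180+T[k][1]/4.5,z)
    P[k]=(a+b)/2;print(k,a[:2],b[:2],"mean",P[k][:2])
d=(P["stop"]-P["fix"])[:2];L=np.hypot(*d);x=d/L;print("len",L,"(0.261)",x,np.degrees(np.arctan2(x[1],x[0])))
o=((P["stop"][:2]-.144*x)+(P["fix"][:2]+.117*x))/2;y=np.array([-x[1],x[0]]);print("origin",o)
for k in P: print(k,(P[k][:2]-o)@x,(P[k][:2]-o)@y)
E
```

```text
stop [0.609  0.1344] [0.6053 0.134 ] mean [0.6071 0.1342]
plate [ 0.5448 -0.0278] [ 0.5421 -0.0268] mean [ 0.5435 -0.0273]
key [0.5579 0.0114] [0.5574 0.0106] mean [0.5576 0.011 ]
fix [ 0.5145 -0.1072] [ 0.5092 -0.1075] mean [ 0.5118 -0.1074]
knob [ 0.6335 -0.0144] [ 0.6307 -0.0136] mean [ 0.6321 -0.014 ]
tire [0.5117 0.1208] [0.5081 0.122 ] mean [0.5099 0.1214]
wheel [ 0.4501 -0.048 ] [ 0.4471 -0.0467] mean [ 0.4486 -0.0473]
len 0.2596670234424571 (0.261) [0.3671 0.9302] 68.46287213616436
origin [0.5545 0.0008]
stop 0.14333351172122857 6.265882943258098e-17
plate -0.030223270161416984 -5.686490581303466e-05
key 0.010623652757991745 0.0008477826765601145
fix -0.11633351172122862 6.729465749723226e-17
knob 0.014636794425373802 -0.07758527623671484
tire 0.09576085884840262 0.08577474561716167
wheel -0.08368607137269056 0.08080370854067778
```

The measured lengths agree: fixed jaw to stop is 260 mm against 261, and the key is 41 mm behind the plate's middle, as given. The clamp yaw is 68.5° and the jaw is at about 0.023. The tool's y axis is already within 4° of the bar. Moving over the key with the fingers shut.

```bash
python3 -m jog '[[-0.8,-0.5,0,-0.07,0],[-0.8,-0.5,0,0,0],[-0.8,-0.5,0,0,0],[-0.8,-0.5,0,0,0],[-0.8,-0.5,0,0,0]]'; python3 -m jog '[[-0.8,-0.5,0,0,0],[-0.8,-0.5,0,0,0],[-0.8,-0.5,0,0,0],[-0.8,-0.5,0,0,0],[0,0,0,0,0]]'
python3 - <<'E'
from h import *
s=arm.state();R=np.array(s["tool_rot"]);p=np.array(s["tool_pos"]);print(s["time"],p,R,np.degrees(np.arctan2(R[1,1],R[0,1])),s["grip_width"])
print("tool units to key hover z.1",R.T@(np.array([.5585,.011,.1])-p)/.05)
E
```

```text
time: 0.6
tool_pos: [0.3641, 0.2808, 0.2312]
tool_rot: [[-0.931, 0.366, -0.0], [0.366, 0.931, -0.0], [0.0, -0.0, -1.0]]
force: [0.8, 0.9, 0.1]
grip_width: 0.0125
time: 1.1
tool_pos: [0.4784, 0.127, 0.2306]
tool_rot: [[-0.929, 0.371, -0.0], [0.371, 0.929, -0.001], [-0.0, -0.001, -1.0]]
force: [0.0, -0.1, 0.7]
grip_width: 0.0001
1.1 [0.4784 0.127  0.2306] [[-0.9288  0.3706 -0.    ]
 [ 0.3706  0.9288 -0.0008]
 [-0.0003 -0.0008 -1.    ]] 68.24582098957438 0.0001250799801597688
tool units to key hover z.1 [-2.3467 -1.5597  2.6147]
```

```bash
python3 -m jog '[[-0.78,-0.52,0,0,0],[-0.78,-0.52,0,0,0],[-0.79,-0.52,0,0,0],[0,0,0.8,0,0],[0,0,0.8,0,0]]'; python3 -m jog '[[0,0,0,0,0],[0,0,0,0,0]]'
python3 - <<'E'
from h import *
s=arm.state();R=np.array(s["tool_rot"]);p=np.array(s["tool_pos"]);c=arm.camera_info("wrist");im=arm.get_image("wrist")
cv2.imwrite("pics/w1.png",im[:,:,::-1]);print(p,c)
Rc=cv2.Rodrigues(np.array(c["rvec"]))[0];K=np.array(c["intrinsics"])
def proj(P):
    q=Rc@P+np.array(c["tvec"]).ravel();th=np.arctan2(np.hypot(*q[:2]),q[2]);ph=q[:2]/np.hypot(*q[:2]);return K[:2,2]+K[0,0]*th*ph
x=np.array([.3671,.9302,0]);y=np.array([-.9302,.3671,0]);o=np.array([.5545,.0008,0]);z=np.array([0,0,1])
for n,a,b,h in [("key",.011,0,.063),("plate",-.03,0,.074),("plateL",-.03,.032,.074),("plateR",-.03,-.032,.074),("stop",.144,0,.042),("fix",-.117,0,.036),("tcp",0,0,0)]:
    print(n,proj(o+a*x+b*y+h*z) if n!="tcp" else proj(p))
print(R.T@(o+.011*x-p)/.05)
E
```

```text
time: 1.6
tool_pos: [0.5576, 0.0143, 0.1504]
tool_rot: [[-0.93, 0.368, 0.002], [0.368, 0.93, -0.0], [-0.002, 0.0, -1.0]]
force: [-0.3, 0.2, -0.1]
grip_width: -0.0003
time: 1.8
tool_pos: [0.5563, 0.0157, 0.152]
tool_rot: [[-0.931, 0.366, -0.001], [0.366, 0.931, 0.0], [0.001, -0.0, -1.0]]
force: [0.5, 0.2, 0.6]
grip_width: -0.0001
[0.5563 0.0157 0.152 ] {'intrinsics': array([[371.6483,   0.    , 316.2072],
       [  0.    , 371.6483, 243.6284],
       [  0.    ,   0.    ,   1.    ]]), 'rvec': array([-2.3745, -1.6203, -0.2531]), 'tvec': array([-0.2185, -0.5033,  0.1495])}
key [309.3589 254.7516]
plate [245.5219 260.1477]
plateL [242.8218 211.6255]
plateR [248.6978 304.4541]
stop [482.8191 245.3496]
fix [147.9935 242.1435]
tcp [313.8    314.1658]
[-0.0787 -0.0692  3.0398]
```

View pics/w1.png

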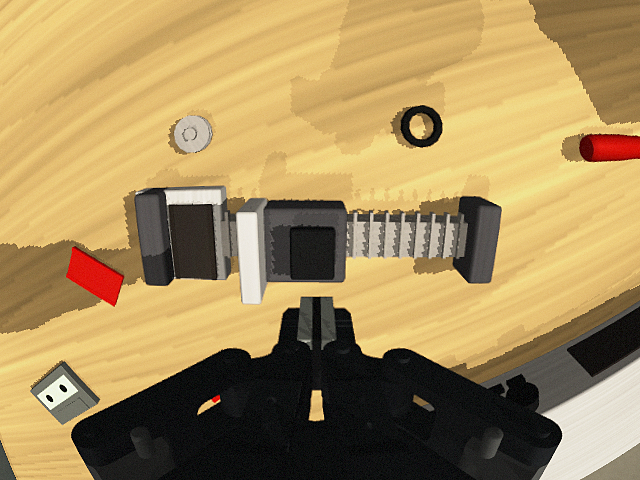

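The wrist view shows the key top centred at about (313,253), against a predicted (309,255). The stop and plate also fit within 2–3 mm. The shut fingertips are at (315,305). Now descending to the key.

```bash
python3 -m jog '[[-0.08,-0.05,0.8,0,0],[0,0,0.7,0,0],[0,0,0.1,0,0],[0,0,0,0,0]]'; python3 -m jog '[[0,0,0.1,0,0],[0,0,0.1,0,0],[0,0,0,0,0]]'
```

```text
time: 2.25
tool_pos: [0.5599, 0.0117, 0.0727]
tool_rot: [[-0.931, 0.366, 0.001], [0.366, 0.931, -0.0], [-0.001, 0.0, -1.0]]
force: [-0.6, -0.0, 0.6]
grip_width: -0.0001
time: 2.55
tool_pos: [0.5601, 0.0114, 0.0619]
tool_rot: [[-0.931, 0.366, 0.002], [0.366, 0.931, -0.0], [-0.002, 0.0, -1.0]]
force: [0.1, 0.5, 0.6]
grip_width: 0.0
```

```bash
python3 -m jog '[[0,0,0.06,0,0],[0,0,0.06,0,0],[0,0,0,0,0]]';python3 -m jog '[[0,0,0.04,0,0],[0,0,0,0,0],[0,0,0,0,0]]'
```

```text
time: 2.85
tool_pos: [0.5596, 0.0114, 0.0553]
tool_rot: [[-0.931, 0.366, 0.0], [0.366, 0.931, -0.0], [-0.0, 0.0, -1.0]]
force: [0.4, -0.3, 1.3]
grip_width: 0.0002
time: 3.15
tool_pos: [0.56, 0.0114, 0.0547]
tool_rot: [[-0.931, 0.366, 0.002], [0.366, 0.931, -0.0], [-0.002, 0.0, -1.0]]
force: [-4.0, 0.5, 22.9]
grip_width: -0.0004
```

The force rose to 23 N at z = 0.0547. The key's down height is 55 mm, so it has bottomed. Lift and check.

```bash
python3 -m jog '[[0,0,-0.6,0,0],[0,0,-0.7,0,0],[0,-0.74,0,0,0],[0,-0.74,0,0,0],[0,0,0,0,0]]'
python3 - <<'E'
from h import *
s=arm.state();p=np.array(s["tool_pos"]);o=np.array([.5545,.0008]);x=np.array([.3671,.9302]);print("clamp x,y",(p[:2]-o)@x,(p[:2]-o)@[-x[1],x[0]])
a=arm.get_image("scene")[:,:,::-1][195:315,250:430];w=arm.get_image("wrist")[:,:,::-1][150:350,100:520]
a=cv2.resize(a,(525,350),interpolation=cv2.INTER_CUBIC);w=cv2.resize(w,(525,250))
cv2.imwrite("pics/k1.png",np.vstack([a,w]))
E
```

```text
time: 3.65
tool_pos: [0.5309, -0.0601, 0.1184]
tool_rot: [[-0.93, 0.369, -0.001], [0.369, 0.93, -0.001], [0.001, -0.001, -1.0]]
force: [0.5, -0.3, -0.2]
grip_width: 0.0003
clamp x,y -0.06526832357310523 -0.00040527896494367327
```

View pics/k1.png

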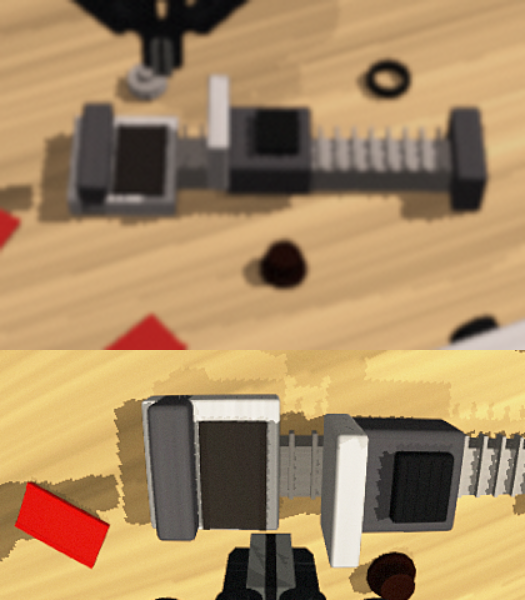

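The key now sits visibly lower: scene crop (277,130), wrist crop (422,487). The jaw hasn't moved and the insert is untouched. The fingers hover between the insert and the push face. Lower to mid-face and push.

```bash
python3 -m jog '[[0,0,0.7,0,0],[0,0,0.7,0,0],[0,0,0,0,0],[0,0,0,0,0]]'; python3 -m jog '[[0,0.1,0,0,0],[0,0.1,0,0,0],[0,0.1,0,0,0],[0,0.1,0,0,0],[0,0.1,0,0,0]]'
```

```text
time: 4.15
tool_pos: [0.5323, -0.0567, 0.0487]
tool_rot: [[-0.931, 0.365, -0.001], [0.365, 0.931, 0.0], [0.001, -0.0, -1.0]]
force: [0.4, 0.5, 0.7]
grip_width: -0.0004
time: 4.65
tool_pos: [0.5419, -0.0339, 0.0487]
tool_rot: [[-0.931, 0.366, 0.001], [0.366, 0.931, -0.001], [-0.001, -0.0, -1.0]]
force: [-0.4, -3.6, 1.9]
grip_width: 0.0001
```

```bash
python3 -m jog '[[0,0.15,0,0,0],[0,0.15,0,0,0],[0,0.15,0,0,0],[0,0.15,0,0,0],[0,0.15,0,0,0]]'
```

```text
time: 5.15
tool_pos: [0.5555, 0.0014, 0.0482]
tool_rot: [[-0.931, 0.366, 0.0], [0.366, 0.931, -0.0], [-0.0, -0.0, -1.0]]
force: [0.7, -5.0, 1.9]
grip_width: -0.0003
```

The jaw is sliding at 3–5 N, so the ratchet is released. Continuing.

```bash
python3 -m jog '[[0,0.15,0,0,0],[0,0.15,0,0,0],[0,0.15,0,0,0],[0,0.15,0,0,0],[0,0.1,0,0,0]]'; python3 -m jog '[[0,0.06,0,0,0],[0,0.06,0,0,0],[0,0.05,0,0,0]]'
```

```text
time: 5.65
tool_pos: [0.5682, 0.034, 0.0482]
tool_rot: [[-0.931, 0.366, -0.0], [0.366, 0.931, 0.0], [0.0, 0.0, -1.0]]
force: [1.6, -4.2, 0.0]
grip_width: 0.0001
time: 5.95
tool_pos: [0.5711, 0.0414, 0.0482]
tool_rot: [[-0.931, 0.366, -0.0], [0.366, 0.931, 0.0], [0.0, -0.0, -1.0]]
force: [0.7, -3.5, -0.6]
grip_width: -0.0002
```

```bash
python3 -m jog '[[0,0.04,0,0,0],[0,0.04,0,0,0],[0,0,0,0,0]]'; python3 -m jog '[[0,0.04,0,0,0],[0,0.04,0,0,0],[0,0,0,0,0]]'
```

```text
time: 6.25
tool_pos: [0.5724, 0.0446, 0.0482]
tool_rot: [[-0.93, 0.366, -0.001], [0.366, 0.93, -0.001], [0.0, -0.001, -1.0]]
force: [-0.4, -6.9, -0.6]
grip_width: -0.0
time: 6.55
tool_pos: [0.5725, 0.0449, 0.0483]
tool_rot: [[-0.93, 0.369, -0.003], [0.369, 0.93, -0.008], [-0.0, -0.009, -1.0]]
force: [-11.4, -33.9, 7.8]
grip_width: -0.0001
```

The jaw stopped at clamp x ≈ 0.048 for the TCP (face at about 0.060 with the finger half-thickness), and the force rose to 35 N, so it is against the end stop. Back off, lift clear and check.

```bash
python3 -m jog '[[0,-0.15,0,0,0],[0,-0.3,0,0,0],[0,0,-0.8,0,0],[0,0,-0.9,0,0],[0,0,-0.9,0,0]]'; python3 -m jog '[[0.7,0,0,0,0],[0.7,0,0,0,0],[0.7,0,0,0,0],[0,0,0,0,0],[0,0,0,0,0]]'
python3 - <<'E'
from h import *
a=arm.get_image("scene")[:,:,::-1];t=arm.get_image("top")[:,:,::-1]
cv2.imwrite("pics/s2.png",a);cv2.imwrite("pics/t2.png",t)
a=cv2.resize(a[195:315,230:430],(600,360),interpolation=cv2.INTER_CUBIC);t=cv2.resize(t[175:295,210:410],(400,240),interpolation=cv2.INTER_CUBIC)
m=np.zeros((600,600,3),np.uint8);m[:360]=a;m[360:,:400]=t;cv2.imwrite("pics/f1.png",m)
E
```

```text
time: 7.05
tool_pos: [0.565, 0.0275, 0.1797]
tool_rot: [[-0.931, 0.366, -0.001], [0.366, 0.931, 0.001], [0.001, 0.001, -1.0]]
force: [0.9, 0.1, -0.2]
grip_width: 0.0001
time: 7.55
tool_pos: [0.4677, 0.0662, 0.1786]
tool_rot: [[-0.931, 0.366, 0.001], [0.366, 0.931, 0.001], [-0.001, 0.001, -1.0]]
force: [-0.4, -0.1, -0.1]
grip_width: -0.0
```

View pics/f1.png

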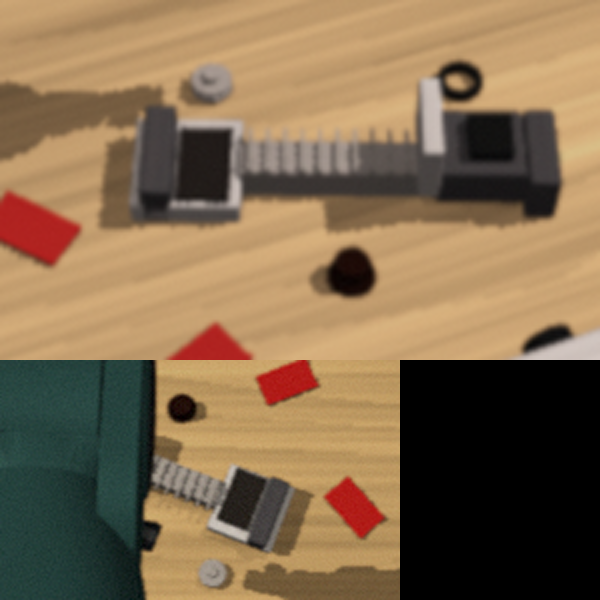

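The carriage now touches the end stop (scene crop, 525,150), the key is still down, and the insert is still on the bed at (205,165). The knob, tire and wheel are where they were. One numeric check, then hand in.

Run:
```python
from h import *
q=plane("scene",230+431/3,195+117/3,.074)[:2];i0=plane("scene",260+174/4.5,205+204/4.5,.025)[:2];i1=plane("scene",230+205/3,195+165/3,.025)[:2]
o=np.array([.5545,.0008]);x=np.array([.3671,.9302]);print("jaw",(q-o)@x-.007+.06,"insert move",i1-i0)
s=arm.state();print(s["time"],s["force"],s["tool_pos"]);arm.finish_job()
```

```text
jaw 0.1198164361830063 insert move [-0.0011 -0.0004]
7.65 [ 0.0205 -0.0711  0.6015] [0.4687 0.0659 0.1783]
the job is handed in; nothing more can be done
```

The clamp is open and the job is handed in at 7.65 s. I pressed the release key fully down with the shut fingertips, then pushed the jaw back along its bar to the end stop.

- **Key:** it bottomed at 54.7 mm with 23 N on it, against 55 mm expected. It looked down in the pictures both before the push and after it.
- **Jaw:** it slid at about 3–7 N until it met the stop, where the force rose to about 36 N. The final picture puts it at 0.1198 m, against 0.12 m for fully open.
- **Insert and loose parts:** the insert is on the bed, within 1 mm of where it was by hand-picked pixels. The knob, tire, wheel and red look-alikes look unmoved in the last views. I did not compare the jar, cassette and screwdriver again, but the arm never went down near them.
- **Arm:** it finished clear at z = 0.178 m, with a force reading of about zero.

No check failed. The only disagreement was 2–5 mm between the two cameras' readings of the same points. The last top view was partly blocked by the arm, so the final jaw reading comes from the scene camera alone.

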